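Slide a crucible onto the narrow bridge of a drying wheel and bring the lamp over it

ROBOT

A 6-joint arm with a two-finger parallel gripper is mounted at the origin on the work surface. World frame = base frame: x ahead of the robot, y to its left, z up, the work surface at z = 0. Lengths are in m, angles in degrees, forces in N, time in s.
With the tool pointing down it reaches from about 0.25 to 0.725 m from the base axis. Payload 9.7 kg.
Tool frame: the origin (TCP) lies at the very end of the fingers, on their centre line; the grasp point (between the pads) lies 19 mm behind it; z points along the fingers, y is the direction in which the jaws open and shut (so a half turn about z gives the same grasp; the last joint's range is limited). The gripper opens to 85 mm and grips with 20 to 120 N. Pads are 22 mm wide; open, the fingers measure 114 mm over their backs; the gripper's body (76 mm by 85 mm) begins 54 mm behind the grasp point. The pads swing forward as they close: fully open they stand 13 mm farther back than shut.
Start: joints at [-64.114, 4.979, 10.078, 95.1, 0, 90], TCP at [0.24, -0.495, 0.231] pointing down, gripper open.
Joint ranges: [-179.16, 179.16], [-48.56, 103.87], [-65.8, 70.77], [-126.05, 130.52], [-82.76, 87.17], [-180, 180]. Speed limits (degrees/s): [127.2, 127.2, 147.25, 180, 180, 180].

INTERFACE

Orientations are given as [roll, pitch, yaw] about the fixed x, y, z axes, in that order (R = Rz(yaw) Ry(pitch) Rx(roll)).
In Python, from workcell import bot, camera, ticket gives the robot as it stands.
- The arm moves only by the shell command python3 -m jog 'ROWS' [FORCE]. ROWS is a JSON object of lists of equal length, an entry for each row: "turn": the turn, a rotation vector about the world's x, y, z each as a share of 8 degrees, from -1 to 1, a list of three; "delta_pos": the shift along the world's x, y, z each as a share of 50 mm, from -1 to 1, a list of three; "hand": the opening, from -1 (shut) to 1 (fully open). A call has exactly 10 rows; each row shifts and turns the commanded pose from where the row before left it; what a row does not reach is not made up. A row lasts 1/10 s, in which the tool goes at most 50 mm and 8.59 degrees, less where a joint would pass 70% of its speed; a pose out of reach is approached as far as the arm can. A call with a number of a shift or a turn outside -1 to 1 is refused whole. A call with a gripper value outside its range is refused whole. The fingers move at their own pace and stop on an object; FORCE is the grip in N (left out, the last holds). Time passes only in rows, so rows that do not move let the fingers close, or fill a call up. It gives the time, the measured TCP pose, the force and the opening at its end, in the units of the state.
- bot.get_obs(): the state, without advancing time (a new reading comes with each control period).
- camera(name): name is "scene" or "top" or "wrist"; returns a dict with "frame" (420x560x3 uint8, red, green, blue), "range_z" (420x560 float32, m along the optical axis (not along the pixel's ray), 0 where there is no reading), "fx", "fy", "cx", "cy" (pixels), "extrinsics" (4x4, takes a point from world to camera coordinates); the wrist camera has in their place "mount" (4x4, takes a point from camera to tool coordinates, whose origin is the TCP and whose axes are the flange's). Camera axes: x right, y up, looking along -z (the intrinsics and any distortion apply to the point x, -y, -z); pixel columns grow to the right and rows downward; lengths in m; the calibration is good to about 2 mm. The wrist camera is an equidistant fisheye: a pixel r from the principal point sees the ray r / f radians off the axis. A picture is of the moment at which its call begins: read the wrist's pose just before it.
- ticket.job_done(): hands the job in, once; it reports no verdict.
The state is a dict: "time": time; "q": joint angles; "qd": joint speeds; "joint_efforts": joint torques, N m; "ee_pos": TCP position; "tcp_rot": TCP orientation; "wrist_force": force on the tool from outside, world axes, zero at the start; "torque": the same for the moment, N m; "opening": finger opening in m.
Only numpy, scipy, OpenCV 4.12 (cv2) and the standard library are available. Lean on these libraries where they do the work, as an engineer would, in place of code of your own. Each camera call takes 0.05 s, during which the arm holds its last target.

TASK

Turn the drying wheel until the engraved mark on its rim faces the fixed pointer, then draw the keeper bar fully back so that it no longer blocks the loading slide. Slide the oblong crucible along the slide, without lifting it, until it sits level and centred over the wheel's axis, lengthwise on the narrow bridge, then swing the lamp arm round so that the lamp head is centred over the crucible. Leave the wheel on its mark and the keeper open, and do not disturb the other things on the bench.

Things in the scene. Friction and masses are not known exactly. Their poses are not given: they have to be found in the camera images.
- station: Drying station fixed to the bench: base plate with wheel, loading slide and swing lamp. Origin on the bench under the wheel's upright axis, z up, +x away from the robot (yaw up to 0.25 rad). Slide along +y: flat track 90 mm wide, top 91.5 mm above the bench, from y = 98 to 312 mm, side rails 10 mm high, 72 mm apart inside.
- wheel (a joint): Wheel angle about its upright axis, rad, growing anticlockwise from above; 0: mark faces pointer and bridge is in line with slide. Starts at -1.4 to -0.6, range -1.8 to 1.0; stays where left (friction 0.25 N m). The wheel is a shallow aluminium pan; its rim, radius 85 to 95 mm, rises from the pan floor at 42 mm to 70 mm above the bench and can be pinched from above.
- mark (a point): The engraved mark: a dark radial line 5 mm wide across the top of the wheel's rim and down its outside. The point is on the rim's top, 90 mm from the axis, 70 mm above the bench.
- pointer (a point): Tip of the fixed pointer, a small dark blade on a post just outside the rim, on the far side of the wheel, 45 degrees from the slide's direction; 99 mm from the axis, 68 mm above the bench.
- bridge (a point): Middle of the top of the narrow steel bridge across the wheel, on the wheel's axis, 90 mm above the bench (1.5 mm below the slide). The bridge is 30 mm wide and 188 mm long, along this point's y axis, and turns with the wheel; z up. With the wheel aligned a 4 mm gap is left between bridge and slide.
- crucible: The oblong white ceramic crucible: an open box 110 mm long (its y axis), 64 mm wide, 42 mm high, walls 7 mm, about 0.35 kg. Origin at the centre of its underside, z up. It starts on the slide, its length along it, its centre 205 to 235 mm from the wheel's axis.
- keeper (a joint): Travel of the keeper, m: a flat steel bar 14 mm wide across the slide between crucible and wheel, 125 mm from the wheel's axis, underside 104 mm above the bench. Starts at 0 to 0.012 (blocking); slides along the station's +x, away from the robot, to its stop at 0.060 (fully open). Friction 1.5 N; stays where left.
- keeper_pin (a point): Top centre of the keeper's upright round steel pin: 14 mm across, 42 mm tall, top 154 mm above the bench, standing on the bar (bar top 112 mm) at station x = 75 mm plus the travel, y = 125 mm, beside the slide's far edge.
- lamp (a joint): Angle of the lamp's swing arm about its upright pivot, rad, growing anticlockwise from above; 0: lamp head right over the wheel's axis. Starts at 1.2 to 1.6, swung aside, on the side away from the slide; range -0.5 to 2.0; stays where left (friction 0.2 N m).
- lamp_pivot (a point): The arm's pivot on top of the lamp post, 250 mm above the bench, 189 mm from the wheel's axis.
- lamp_handle (a point): Top centre of the upright round pin on the arm's end, right above the lamp head: 16 mm across, 55 mm tall, top 312 mm above the bench (arm top 257 mm), 189 mm from the pivot. Pinch or push it to swing the arm.
- lamp_head (a point): Centre of the lower mouth of the lamp's conical grey shade, 84 mm across, 188 mm above the bench.
- valve: Bystander: brass needle valve body, a 50 mm square block 40 mm high with side stubs (94 mm over them) and a black knob on top, 89 mm high. The origin is on its underside.
- cone: Bystander: green plastic adapter cone, 72 mm across the foot, 100 mm high. The origin is on its underside.
- round_crucible: Bystander: round white ceramic crucible, 72 mm across, 62 mm high. The origin is on its underside.
- sheath: Bystander: steel thermocouple sheath lying on the bench, about 180 mm long with a 24 mm square head and a brass nut. The origin is on its underside.
- spanner: Bystander: steel spanner lying on the bench.
- jar: Bystander: lidded jar, 68 mm across, 85 mm high. The origin is on its underside.
Things that resemble listed ones, but are neither listed nor needed, are in the scene too. Leave any green look-alike of the crucible alone.

How it is judged (in metres and radians):
On the way, in this order (a step that is already met when the one before it is completed fails the run):
1. the wheel's mark faces the pointer (value of joint wheel between -0.08 and 0.08 rad), for 0.2 s.
2. the keeper is drawn back (value of joint keeper above 0.045 m), for 0.2 s.
3. the crucible sits centred on the bridge (all of step 1 and y of crucible in the frame of bridge between -0.015 and 0.015 m and x of crucible in the frame of bridge between -0.01 and 0.01 m and z of crucible in the frame of bridge between -0.005 and 0.005 m and angle between the y axis of crucible and the y axis of bridge, either way round below 0.15 rad and angle between crucible's own z axis and vertical below 0.06 rad and linear speed of crucible below 0.01 m/s), for 0.2 s.
4. the lamp head is over the crucible (horizontal distance between lamp_head and crucible below 0.025 m and velocity of joint lamp between -0.05 and 0.05 rad/s), for 0.2 s.
At the end, for the whole second after the job is handed in: Wheel within 0.08 rad of its mark; keeper open over 45 mm; crucible level on the bridge, within 15 mm of the axis along it and 10 mm across, within 0.15 rad of its line; lamp head within 25 mm of the crucible's centre seen from above; all at rest (all of step 3 and all of step 4 and value of joint keeper above 0.045 m and velocity of joint wheel between -0.05 and 0.05 rad/s); the robot touches nothing.
It fails at once if the crucible is lifted more than 20 mm off the slide, dropped or tipped (z of crucible in the frame of station above 0.1115 m or z of crucible in the frame of station below 0.08 m or angle between crucible's own z axis and vertical above 0.25 rad).
It fails at once if a bystander is moved more than 30 mm (distance of any of valve, cone, round_crucible, sheath, spanner, jar from where it was at the start of the episode above 0.03 m).
It also fails if it takes over 72 s, if anything falls off the work surface, if the arm or the gripper's body presses on something with over 40 N, if the wrist force passes 120 N, or if a joint passes its speed limit or range.

## Working session

There is one attempt and no reset: what is moved stays moved. The work goes in short steps, Python scripts to look and compute and a shell command to move; the robot and the scene stay as the last step left them, time stands still between calls to the robot, and variables do not carry over. Pictures are saved under pics/ and viewed, and the job is handed in when it is done.

```bash
ls; mkdir -p pics; python3 - <<'E'
from workcell import bot,camera
import cv2
print(bot.get_obs())
for n in("scene","top"):
    c=camera(n); cv2.imwrite(f"pics/{n}0.png",c["frame"][:,:,::-1]); print(n,c["fx"],c["fy"],c["cx"],c["cy"],c["extrinsics"].round(4).tolist())
E
```

```text
pics
{'time': 0.0, 'q': array([-6.41141899e+01,  5.01110221e+00,  1.00340835e+01,  9.50996331e+01,
        2.14466915e-03,  8.99993719e+01]), 'qd': array([ 0.00729623,  0.07319889,  0.03399941, -0.0016897 ,  0.00910278,
        0.08751889]), 'joint_efforts': array([-4.30910518e-06, -5.20387852e+01,  4.64809406e+01,  1.61589333e-02,
       -7.12288306e-05, -2.86328721e-06]), 'ee_pos': array([ 0.24002666, -0.49460268,  0.23057973]), 'tcp_rot': array([-1.79923348e+02, -2.14550754e-03,  2.58864354e+01]), 'wrist_force': array([-0.04303765,  0.41223909,  0.6556907 ]), 'torque': array([ 0.00791185, -0.04425677,  0.01766664]), 'opening': 0.08546121610157816}
scene 399.74018821539505 399.74018821539505 276.6277990209805 214.37526079932442 [[-0.0486, 0.9987, -0.0123, -0.0073], [-0.855, -0.0352, 0.5175, 0.3715], [0.5164, 0.0356, 0.8556, -1.5616], [0.0, 0.0, 0.0, 1.0]]
top 525.4331242416445 525.4331242416445 281.72064830475307 215.19885093889835 [[0.0141, -0.9999, 0.0008, -0.0046], [0.9976, 0.0142, 0.0682, -0.5835], [-0.0682, -0.0001, 0.9977, -1.6145], [0.0, 0.0, 0.0, 1.0]]
```

View pics/scene0.png

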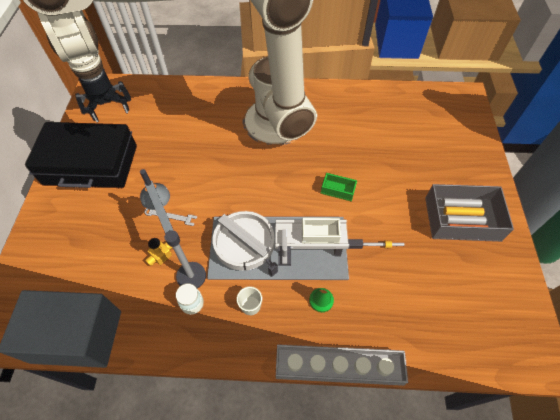

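View pics/top0.png

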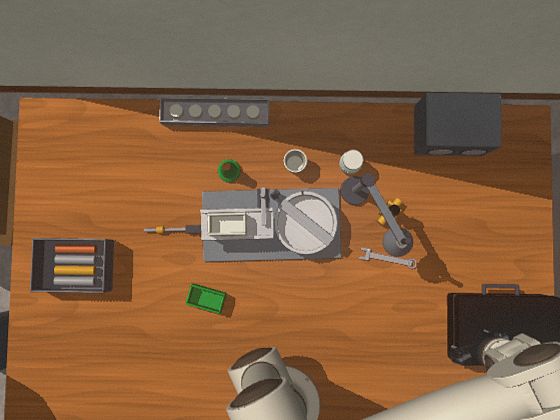

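```bash
cat > h.py <<'E'
import numpy as np,cv2
from workcell import bot,camera
def project(c,P):
    p=c["extrinsics"]@np.append(P,1.); x,y,z=p[0],-p[1],-p[2]
    return np.array([c["cx"]+c["fx"]*x/z,c["cy"]+c["fy"]*y/z])
def plane(c,u,v,h):
    E=c["extrinsics"];R=E[:3,:3];t=E[:3,3];o=-R.T@t
    d=R.T@np.array([(u-c["cx"])/c["fx"],-(v-c["cy"])/c["fy"],-1.])
    return o+d*(h-o[2])/d[2]
def depthpt(c,u,v):
    E=c["extrinsics"];R=E[:3,:3];t=E[:3,3]
    z=c["range_z"][int(v),int(u)]
    return R.T@(np.array([(u-c["cx"])/c["fx"]*z,-(v-c["cy"])/c["fy"]*z,-z])-t)
def cloud(c):
    E=c["extrinsics"];R=E[:3,:3];t=E[:3,3]; z=c["range_z"]
    v,u=np.indices(z.shape)
    p=np.stack([(u-c["cx"])/c["fx"]*z,-(v-c["cy"])/c["fy"]*z,-z],-1)
    return (p-t)@R
def crop(c,u0,v0,u1,v1,k,name):
    im=cv2.resize(c["frame"][v0:v1,u0:u1,::-1],None,fx=k,fy=k,interpolation=cv2.INTER_CUBIC); cv2.imwrite(name,im)
E
python3 - <<'E'
from h import *
c=camera("top"); crop(c,140,140,440,290,2.66,"pics/t1.png"); s=camera("scene"); crop(s,130,160,410,320,2.8,"pics/s1.png")
np.save("/tmp/top.npy",c["range_z"])
P=cloud(c)
# rim-height / heights over region
for h0,h1,nm in((.062,.076,'rim'),(.25,.265,'arm'),(.30,.32,'pin'),(.14,.16,'kpin')):
    m=(P[...,2]>h0)&(P[...,2]<h1)&(c["range_z"]>0); m[:,:140]=0;m[:140]=0;m[290:]=0;m[:,440:]=0
    q=P[m]; v,u=np.nonzero(m); print(nm,len(q),q.mean(0).round(3) if len(q) else '',(u.min(),u.max(),v.min(),v.max()) if len(q) else '')
E
```

```text
rim 708 [ 0.598 -0.069  0.069] (np.int64(221), np.int64(439), np.int64(140), np.int64(254))
arm 633 [ 0.589 -0.266  0.257] (np.int64(361), np.int64(404), np.int64(173), np.int64(245))
pin 34 [ 0.503 -0.317  0.311] (np.int64(404), np.int64(410), np.int64(238), np.int64(243))
kpin 135 [ 0.754 -0.333  0.15 ] (np.int64(208), np.int64(439), np.int64(140), np.int64(223))
```

View pics/t1.png

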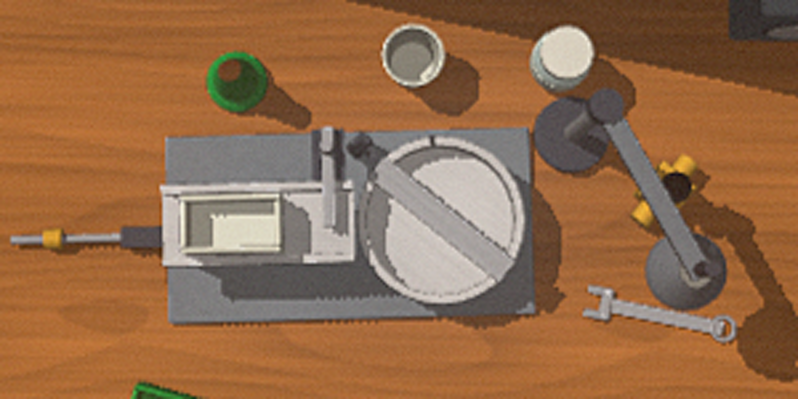

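View pics/s1.png

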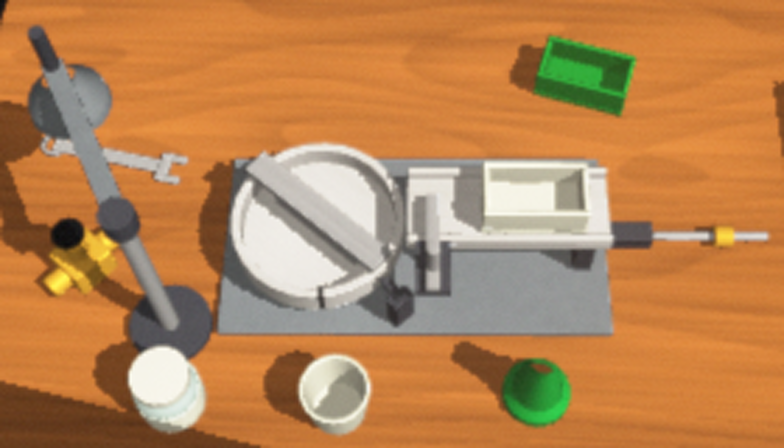

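```bash
python3 - <<'E'
from h import *
c=camera("top");P=cloud(c); z=P[...,2]
def sel(h0,h1,u0,u1,v0,v1):
    m=np.zeros(z.shape,bool); m[v0:v1,u0:u1]=1
    return m&(z>h0)&(z<h1)&(c["range_z"]>0)
# rim: ransac-less iterative circle fit
m=sel(.063,.074,265,345,180,262); q=P[m][:,:2]
cen=np.array([.60,-.06]); 
from scipy.optimize import least_squares
for thr in(.03,.015,.008,.006):
    r=np.linalg.norm(q-cen,axis=1); g=q[abs(r-.09)<thr]
    cen=least_squares(lambda x:np.linalg.norm(g-x,axis=1)-.09,cen,loss='soft_l1',f_scale=.004).x
print('axis',cen,len(g))
# scene camera too
s=camera("scene");Q=cloud(s); ms=(Q[...,2]>.064)&(Q[...,2]<.074)&(np.linalg.norm(Q[...,:2]-cen,axis=-1)<.13)
g=Q[ms][:,:2];c2=cen.copy()
for thr in(.015,.008,.006):
    r=np.linalg.norm(g-c2,axis=1);gg=g[abs(r-.09)<thr]
    c2=least_squares(lambda x:np.linalg.norm(gg-x,axis=1)-.09,c2,loss='soft_l1',f_scale=.004).x
print('axis scene',c2,len(gg))
# bridge
for nm,A in(('top',P),('scene',Q)):
    mb=(A[...,2]>.082)&(A[...,2]<.096)&(np.linalg.norm(A[...,:2]-cen,axis=-1)<.093); b=A[mb]
    r=cv2.minAreaRect((b[:,:2]*1000).astype(np.float32)); print(nm,'bridge',r,b[:,2].mean())
    bc=b[:,:2]-b[:,:2].mean(0);w,V=np.linalg.eigh(bc.T@bc);print('dir',np.degrees(np.arctan2(V[1,1],V[0,1])),b[:,:2].mean(0))
    d=A[...,:2]-cen
    mt=(A[...,2]>.085)&(A[...,2]<.118)&(d[...,1]>.1)&(d[...,1]<.33)&(abs(d[...,0])<.08); t=A[mt]
    for lo,hi in((.089,.095),(.097,.105),(.107,.115)):
        k=t[(t[:,2]>lo)&(t[:,2]<hi)]; print(lo,len(k),cv2.minAreaRect((k[:,:2]*1000).astype(np.float32)) if len(k)>5 else '')
    mc=(A[...,2]>.128)&(A[...,2]<.14)&(d[...,1]>.13)&(d[...,1]<.33)&(abs(d[...,0])<.06); k=A[mc]; print('cruc',len(k),k[:,2].mean(),cv2.minAreaRect((k[:,:2]*1000).astype(np.float32)))
    for lo,hi,nm2 in((.145,.16,'kpin'),(.303,.32,'lpin'),(.252,.275,'arm')):
        mk=(A[...,2]>lo)&(A[...,2]<hi)&(abs(A[...,0]-cen[0])<.25)&(A[...,1]>cen[1]-.35)&(A[...,1]<cen[1]+.2);
        if nm2=='kpin': mk&=(d[...,1]>.08)
        if nm2=='lpin': mk&=(d[...,1]<-.1)
        k=A[mk]; print(nm2,len(k),k.mean(0) if len(k) else '',cv2.minAreaRect((k[:,:2]*1000).astype(np.float32)) if len(k)>5 else '')
    # base plate edges yaw
    mk=(A[...,2]>.004)&(A[...,2]<.03)&(abs(d[...,0])<.13)&(d[...,1]>-.13)&(d[...,1]<.32); k=A[mk]; print('plate',len(k),np.median(k[:,2]) if len(k) else '')
E
```

```text
axis [ 0.55941496 -0.06719664] 473
axis scene [ 0.56109603 -0.06675954] 507
top bridge ((559.2741088867188, -67.31594848632812), (185.02035522460938, 30.46870231628418), 52.01509094238281) 0.0894843008919459
dir 51.86517929734065 [ 0.55902359 -0.06730926]
0.089 583 ((556.1580200195312, 137.58566284179688), (101.3546142578125, 219.3906707763672), 7.895334243774414)
0.097 759 ((570.202880859375, 139.73634338378906), (128.9427032470703, 210.40704345703125), 2.419912576675415)
0.107 143 ((565.3779907226562, 138.70059204101562), (121.41787719726562, 202.19476318359375), 3.652583599090576)
cruc 229 0.13257196817718556 ((548.4635009765625, 163.10931396484375), (64.05919647216797, 107.62867736816406), 1.3334629535675049)
kpin 18 [0.6323468  0.06062049 0.15373695] ((632.37548828125, 60.35477828979492), (10.908184051513672, 11.121329307556152), 35.98332214355469)
lpin 33 [ 0.50338148 -0.31684037  0.31167797] ((503.6604309082031, -316.8462829589844), (12.953180313110352, 14.676475524902344), 1.4601168632507324)
arm 657 [ 0.59573648 -0.26266649  0.25844119] ((586.9999389648438, -264.786224365234
[... 518 characters left out ...]
5352172851562, 127.68319702148438), (86.5480728149414, 186.33880615234375), 20.637208938598633)
cruc 243 0.13134365428061548 ((550.3128051757812, 164.00485229492188), (64.98452758789062, 109.93531036376953), 2.1902098655700684)
kpin 22 [0.63485506 0.06065693 0.15104043] ((633.9334106445312, 60.40007019042969), (13.270425796508789, 11.09819221496582), 2.388777494430542)
lpin 31 [ 0.50364811 -0.31679272  0.3091446 ] ((502.6708984375, -316.67266845703125), (14.713423728942871, 13.648831367492676), 13.356904029846191)
arm 608 [ 0.5978748  -0.26219617  0.25739063] ((590.5374755859375, -269.7281494140625), (211.76022338867188, 32.754119873046875), 31.73200798034668)
plate 3363 0.010327727996216219
```

```bash
python3 - <<'E'
from h import *
c=camera("top"); ax=np.array([.5602,-.067]); y=np.radians(2.4);R=np.array([[np.cos(y),np.sin(y)],[-np.sin(y),np.cos(y)]])
def st(p): return R@(p[:2]-ax)
for n,u,v,h in(('mark',140+433/2.66,140+140/2.66,.07),('pointer',140+368/2.66,140+150/2.66,.068),('pivot',140+606/2.66,140+103/2.66,.262),('pin base',140+703/2.66,140+269/2.66,.312),('bartip',140+332/2.66,140+227/2.66,.112)):
    p=plane(c,u,v,h);s=st(p);print(n,p.round(4),'st',s.round(4),np.linalg.norm(s),np.degrees(np.arctan2(s[1],s[0])))
# yaw from plate edges (fit line to far and near edge in depth)
P=cloud(c);L=[]
for col in range(215,262,2):
    k=[v for v in range(150,215) if .004<P[v,col,2]<.02]
    if k:L.append(P[k[0],col,:2])
L=np.array(L);f=np.polyfit(L[:,1],L[:,0],1);print('far edge yaw',np.degrees(np.arctan(-f[0])))
L=[]
for col in range(206,338,2):
    k=[v for v in range(230,275) if P[v,col,2]>.005]
    if k:L.append(P[k[-1],col,:2])
L=np.array(L);f=np.polyfit(L[:,1],L[:,0],1);print('near edge yaw',np.degrees(np.arctan(-f[0])), np.abs(np.polyval(f,L[:,1])-L[:,0]).max())
s=camera("scene");Q=cloud(s)
for nm,A in(('t',P),('s',Q)):
    d=A[...,:2]-ax
    m=(A[...,2]>.262)&(A[...,2]<.275)&(d[...,1]<-.05);k=A[m];print(nm,len(k),k.mean(0) if len(k) else '')
    m=(A[...,2]>.240)&(A[...,2]<.275)&(d[...,1]<-.05)&(d[...,0]>.0);k=A[m];print(nm,len(k),k.max(0),k.min(0))
    m=(A[...,2]>.106)&(A[...,2]<.116)&(abs(d[...,1]-.123)<.012)&(abs(d[...,0])<.1);k=A[m];print('bar',len(k),[st(p).round(3).tolist() for p in (k[k[:,0].argmin()],k[k[:,0].argmax()])])
E
```

```text
mark [ 0.6494 -0.059   0.07  ] st [0.0895 0.0042] 0.08956714706407103 2.694541078861355
pointer [0.6371 0.0147 0.068 ] st [0.0803 0.0784] 0.11222377509403325 44.3114092888781
pivot [ 0.6676 -0.2241  0.262 ] st [ 0.1007 -0.1615] 0.19030813206160876 -58.05810513507724
pin base [ 0.5019 -0.3092  0.312 ] st [-0.0684 -0.2396] 0.24916194329253039 -105.94051595537084
bartip [0.5468 0.0528 0.112 ] st [-0.0084  0.1203] 0.1205485728321751 94.00381347691714
far edge yaw 8.96063411741772
near edge yaw 2.5572679317741804 0.025622075295984315
t 158 [ 0.58517074 -0.27003491  0.26548003]
t 502 [ 0.68304788 -0.20567411  0.2699839 ] [ 0.5611469  -0.29440055  0.24076143]
bar 145 [[-0.045, 0.124], [0.102, 0.123]]
s 137 [ 0.54291086 -0.30187184  0.26534343]
s 471 [ 0.68316428 -0.2056544   0.26516136] [ 0.56038971 -0.29457585  0.24001893]
bar 127 [[-0.007, 0.128], [0.105, 0.119]]
```

```bash
python3 -m jog '{"delta_pos":[[1,0,0],[0,1,0],[0,1,0],[0,1,0],[0,1,0],[0.6,1,0],[0.6,1,0],[0.6,1,0],[0.6,1,0],[1,0.55,0]],"turn":[[0,0,0],[0,0,0],[0,0,0],[0,0,0],[0,0,0.65],[0,0,0.65],[0,0,0.65],[0,0,0.65],[0,0,0.65],[0,0,0]],"hand":[1,1,1,1,1,1,1,1,1,1]}' 60; python3 - <<'E'
from h import *
o=bot.get_obs();print({k:o[k].round(3).tolist() for k in("q","ee_pos","tcp_rot","wrist_force")})
E
```

```text
time: 1.4
ee_pos: [0.4368, -0.0964, 0.2326]
tcp_rot: [179.9, -0.1, 52.1]
wrist_force: [1.4, -1.9, 1.6]
opening: 0.0855
{'q': [-12.453, -9.081, -3.422, 95.543, 0.009, 115.407], 'ee_pos': [0.437, -0.096, 0.233], 'tcp_rot': [179.899, -0.058, 52.14], 'wrist_force': [1.433, -1.888, 1.602]}
```

```bash
python3 -m jog '{"delta_pos":[[0.7,0,0],[0.7,0,0],[0.6,0,0],[0,0,-0.8],[0,0,-0.8],[0,0,0],[0,0,0],[0,0,0],[0,0,0],[0,0,0]],"turn":[[0,0,0],[0,0,0],[0,0,0],[0,0,0],[0,0,0],[0,0,0],[0,0,0],[0,0,0],[0,0,0],[0,0,0]],"hand":[1,1,1,1,1,1,1,1,1,1]}' 60; python3 - <<'E'
from h import *
o=bot.get_obs();print({k:o[k].round(3).tolist() for k in("q","ee_pos","tcp_rot","wrist_force")})
c=camera("wrist");cv2.imwrite("pics/w1.png",c["frame"][:,:,::-1]);print(c["mount"].round(3).tolist(),c["fx"],c["cx"],c["cy"])
E
```

```text
time: 2.4
ee_pos: [0.5375, -0.0994, 0.1531]
tcp_rot: [179.9, -0.1, 51.9]
wrist_force: [-0.1, -0.1, 0.2]
opening: 0.0854
{'q': [-10.478, 3.465, -0.177, 86.201, 0.002, 117.643], 'ee_pos': [0.537, -0.099, 0.153], 'tcp_rot': [179.862, -0.074, 51.88], 'wrist_force': [-0.061, -0.079, 0.167]}
[[0.0, 0.957, 0.292, 0.074], [1.0, -0.001, 0.0, 0.0], [0.001, 0.292, -0.957, -0.142], [0.0, 0.0, 0.0, 1.0]] 325.19226210127806 282.409388191984 209.66443568802148
```

View pics/w1.png

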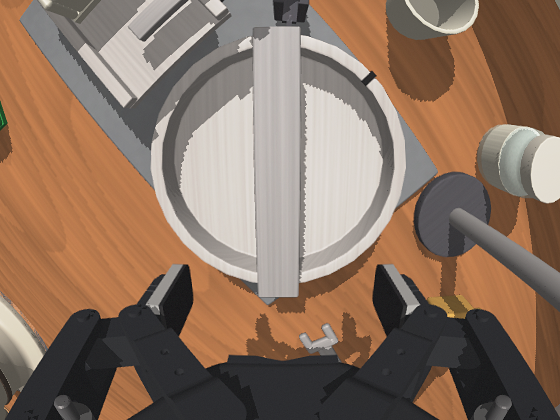

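```bash
python3 -m jog '{"delta_pos":[[0.45,0.65,0],[0,0,0],[0,0,-0.6],[0,0,-0.6],[0,0,-0.6],[0,0,0],[0,0,0],[0,0,0],[0,0,0],[0,0,0]],"turn":[[0,0,0],[0,0,0],[0,0,0],[0,0,0],[0,0,0],[0,0,0],[0,0,0],[0,0,0],[0,0,0],[0,0,0]],"hand":[1,1,1,1,1,1,-1,-1,-1,-1]}' 40; python3 - <<'E'
from h import *
c=camera("wrist");cv2.imwrite("pics/w2.png",c["frame"][:,:,::-1])
o=bot.get_obs();print({k:o[k].round(3).tolist() for k in("q","ee_pos","tcp_rot","wrist_force")})
E
```

```text
time: 3.45
ee_pos: [0.5592, -0.0662, 0.0629]
tcp_rot: [-180.0, -0.1, 51.9]
wrist_force: [-12.5, 5.0, 21.7]
opening: 0.029
{'q': [-6.782, 6.816, -6.557, 76.609, 0.081, 121.308], 'ee_pos': [0.559, -0.066, 0.063], 'tcp_rot': [-179.974, -0.079, 51.91], 'wrist_force': [-6.974, 4.791, 13.38]}
```

View pics/w2.png

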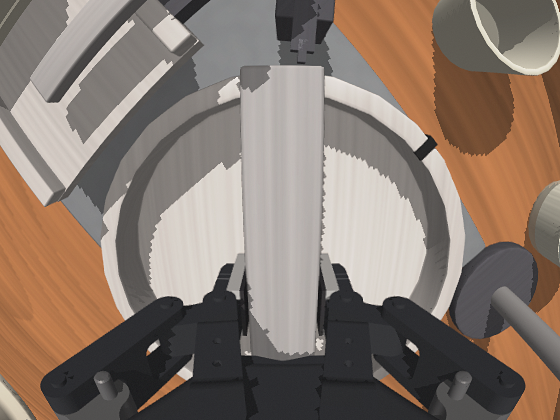

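```bash
python3 -m jog '{"delta_pos":[[0,0,0],[0,0,0],[0,0,0],[0,0,0],[0,0,0],[0,0,0],[0,0,0],[0,0,0],[0,0,0],[0,0,0]],"turn":[[0,0,0.4],[0,0,0.75],[0,0,0.75],[0,0,0.75],[0,0,0.75],[0,0,0.75],[0,0,0.6],[0,0,0.38],[0,0,0],[0,0,0]],"hand":[-1,-1,-1,-1,-1,-1,-1,-1,-1,-1]}' 40; python3 - <<'E'
from h import *
c=camera("wrist");cv2.imwrite("pics/w3.png",c["frame"][:,:,::-1])
o=bot.get_obs();print({k:o[k].round(3).tolist() for k in("q","ee_pos","tcp_rot","wrist_force")})
c=camera("top"); crop(c,190,160,390,290,4,"pics/t3.png")
E
```

```text
time: 4.5
ee_pos: [0.5579, -0.0657, 0.063]
tcp_rot: [-179.9, -0.1, 93.0]
wrist_force: [-12.7, 5.6, 13.1]
opening: 0.0292
{'q': [-6.763, 6.779, -6.6, 76.747, 0.083, 80.252], 'ee_pos': [0.558, -0.066, 0.063], 'tcp_rot': [-179.89, -0.103, 92.985], 'wrist_force': [-12.215, 7.295, 14.339]}
```

View pics/w3.png

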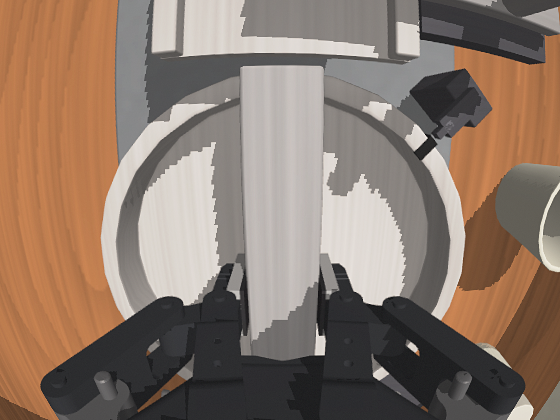

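```bash
python3 -m jog '{"delta_pos":[[0,0,0],[0,0,0],[0,0,0],[0,0,0.6],[0,0,0.8],[0,0,0.8],[0,0,0.8],[0,0,0],[0,0,0],[0,0,0]],"turn":[[0,0,0],[0,0,0],[0,0,0],[0,0,0],[0,0,0],[0,0,0],[0,0,0],[0,0,0],[0,0,0],[0,0,0]],"hand":[1,1,1,1,1,1,1,1,1,1]}' 40; python3 - <<'E'
from h import *
c=camera("wrist");cv2.imwrite("pics/w4.png",c["frame"][:,:,::-1])
o=bot.get_obs();print({k:o[k].round(3).tolist() for k in("q","ee_pos","tcp_rot","wrist_force")})
E
```

```text
time: 5.6
ee_pos: [0.559, -0.0667, 0.2099]
tcp_rot: [-179.9, -0.0, 92.9]
wrist_force: [0.8, 0.2, -0.5]
opening: 0.0856
{'q': [-6.805, 6.483, 9.3, 92.951, -0.0, 80.274], 'ee_pos': [0.559, -0.067, 0.21], 'tcp_rot': [-179.868, -0.022, 92.921], 'wrist_force': [-0.97, -0.041, -0.024]}
```

View pics/w4.png

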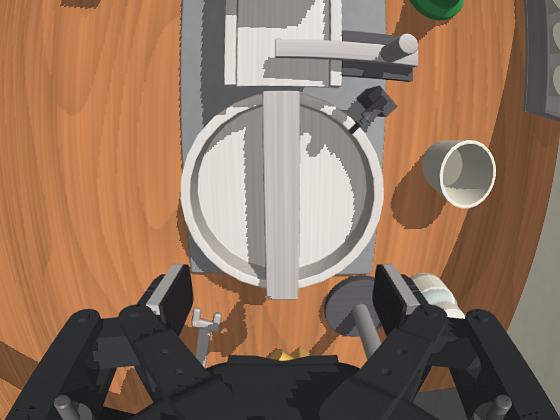

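```bash
cat >> h.py <<'E'
from scipy.spatial.transform import Rotation as Ro
def wcloud():
    o=bot.get_obs();c=camera("wrist");z=c["range_z"]
    T=np.eye(4);T[:3,:3]=Ro.from_euler('xyz',o["tcp_rot"],degrees=True).as_matrix();T[:3,3]=o["ee_pos"]
    M=T@c["mount"]; v,u=np.indices(z.shape); a=(u-c["cx"])/c["fx"];b=(v-c["cy"])/c["fy"];r=np.hypot(a,b)+1e-9
    k=np.tan(np.minimum(r,1.5))/r
    p=np.stack([a*k*z,-b*k*z,-z],-1); A=p@M[:3,:3].T+M[:3,3]; A[z<=0]=np.nan
    return c,A
E
python3 - <<'E'
from h import *
ax=np.array([.5602,-.067])
c,W=wcloud(); print('mark',W[127,351],'ptr',W[122,359])
def a(p): return np.degrees(np.arctan2(p[1]-ax[1],p[0]-ax[0]))
print(a(W[127,352]),a(W[124,356]),a(W[105,375]))
for nm,A in(('w',W),('t',cloud(camera("top")))):
    d=A[...,:2]-ax
    b=A[(A[...,2]>.083)&(A[...,2]<.096)&(np.hypot(d[...,0],d[...,1])<.09)]
    bc=b[:,:2]-b[:,:2].mean(0);w,V=np.linalg.eigh(bc.T@bc);print(nm,'bridge',np.degrees(np.arctan2(V[1,1],V[0,1]))%180,b.mean(0),len(b))
    # track near edge: per y-bin, min x of points z in .09-.105
    m=(A[...,2]>.087)&(A[...,2]<.106)&(d[...,1]>.105)&(d[...,1]<.31)&(abs(d[...,0])<.08);t=A[m]
    B=[];
    for y0 in np.arange(t[:,1].min(),t[:,1].max()-.008,.008):
        s=t[(t[:,1]>=y0)&(t[:,1]<y0+.008)]
        if len(s)>3:B.append((y0+.004,s[:,0].min()))
    B=np.array(B);f=np.polyfit(B[:,0],B[:,1],1);print('slide yaw',np.degrees(np.arctan(-f[0]))+90,len(B),'res',np.abs(np.polyval(f,B[:,0])-B[:,1]).max(),'perp dist axis->near edge',ax[0]-np.polyval(f,ax[1]))
    m=(A[...,2]>.147)&(A[...,2]<.16)&(abs(d[...,1]-.127)<.03)&(d[...,0]>.04);print('kpin',A[m].mean(0),m.sum())
E
```

```text
mark [ 6.15204251e-01 -1.52448065e-04  7.02812419e-02] ptr [0.63583659 0.00437612 0.01157883]
50.10509471754347 49.73749501151181 49.52294948904952
w bridge 93.23248247834371 [ 0.55794725 -0.05990206  0.08958258] 7102
slide yaw 92.29248042477724 8 res 0.0004136955875124748 perp dist axis->near edge 0.04709208352874861
kpin [0.63091919 0.05957572 0.15302319] 383
t bridge 97.14473015020857 [0.55450654 0.00249334 0.08968374] 114
slide yaw 92.23258344593147 25 res 0.001957829798332811 perp dist axis->near edge 0.045163356625686935
kpin [1.02313617 0.06036987 0.15357965] 60
```

```bash
python3 -m jog '{"delta_pos":[[0.37,0.64,0],[0.37,0.64,0],[0.37,0.64,0],[0.36,0.62,0],[0,0,0],[0,0,0],[0,0,-0.4],[0,0,-0.2],[0,0,0],[0,0,0]],"turn":[[0,0,0],[0,0,0],[0,0,0],[0,0,0],[0,0,0],[0,0,0],[0,0,0],[0,0,0],[0,0,0],[0,0,0]],"hand":[1,1,1,1,1,1,1,1,1,1]}' 40
```

```text
time: 6.75
ee_pos: [0.6325, 0.0597, 0.1816]
tcp_rot: [-180.0, 0.0, 92.9]
wrist_force: [-0.3, 0.2, -0.6]
opening: 0.0855
```

```bash
python3 -m jog '{"delta_pos":[[0,0,-0.6],[0,0,-0.6],[0,0,0],[0,0,0],[0,0,0],[0,0,0],[0,0,0],[0,0,0],[0,0,0],[0,0,0]],"turn":[[0,0,0],[0,0,0],[0,0,0],[0,0,0],[0,0,0],[0,0,0],[0,0,0],[0,0,0],[0,0,0],[0,0,0]],"hand":[1,1,1,-1,-1,-1,-1,-1,-1,-1]}' 30
```

```text
time: 7.75
ee_pos: [0.6331, 0.0603, 0.1221]
tcp_rot: [179.9, -0.0, 92.9]
wrist_force: [-0.7, -0.6, 6.7]
opening: 0.0128
```

```bash
python3 -m jog '{"delta_pos":[[0.2,0.01,0],[0.2,0.01,0],[0.2,0.01,0],[0.2,0.01,0],[0.2,0.005,0],[0.13,0,0],[0,0,0],[0,0,0],[0,0,0],[0,0,0]],"turn":[[0,0,0],[0,0,0],[0,0,0],[0,0,0],[0,0,0],[0,0,0],[0,0,0],[0,0,0],[0,0,0],[0,0,0]],"hand":[-1,-1,-1,-1,-1,-1,-1,-1,-1,-1]}' 30
```

```text
time: 8.75
ee_pos: [0.6878, 0.0626, 0.122]
tcp_rot: [-179.8, -0.0, 92.9]
wrist_force: [-11.5, -0.1, 9.2]
opening: 0.0127
```

```bash
python3 -m jog '{"delta_pos":[[0,0,0],[0,0,0],[0,0,0],[0,0,0.7],[0,0,0.7],[0,0,0.7],[-0.6,0.6,0],[-0.6,0.6,0],[-0.6,0.6,0],[-0.6,0.6,0]],"turn":[[0,0,0],[0,0,0],[0,0,0],[0,0,0],[0,0,0],[0,0,0],[0,0,1],[0,0,1],[0,0,1],[0,0,1]],"hand":[1,1,1,1,1,1,1,1,1,1]}' 30; python3 -m jog '{"delta_pos":[[-0.2,0.6,0],[-0.2,0.05,0],[0,0,0],[0,0,0],[0,0,0],[0,0,0],[0,0,0],[0,0,0],[0,0,0],[0,0,0]],"turn":[[0,0,1],[0,0,1],[0,0,1],[0,0,1],[0,0,1],[0,0,1],[0,0,1],[0,0,0.18],[0,0,0],[0,0,0]],"hand":[1,1,1,1,1,1,1,1,1,1]}' 30
python3 - <<'E'
from h import *
ax=np.array([.5602,-.067])
c,W=wcloud();cv2.imwrite("pics/w5.png",c["frame"][:,:,::-1])
d=W[...,:2]-ax
k=W[(abs(W[...,2]-.1335)<.006)&(d[...,1]>.13)&(d[...,1]<.33)&(abs(d[...,0])<.06)];print(len(k),k[:,2].mean(),cv2.minAreaRect((k[:,:2]*1000).astype(np.float32)))
c=camera("top");A=cloud(c);crop(c,190,150,390,290,4,"pics/t5.png")
d=A[...,:2]-ax
k=A[(abs(A[...,2]-.1335)<.006)&(d[...,1]>.13)&(d[...,1]<.33)&(abs(d[...,0])<.06)];print(len(k),cv2.minAreaRect((k[:,:2]*1000).astype(np.float32)) if len(k)>4 else'')
k=A[(abs(A[...,2]-.151)<.006)&(abs(d[...,1]-.127)<.03)&(abs(d[...,0]-.12)<.05)];print('kpin',len(k),k.mean(0))
E
```

```text
time: 9.75
ee_pos: [0.5682, 0.1834, 0.226]
tcp_rot: [180.0, -0.0, 125.2]
wrist_force: [0.5, 0.6, -0.3]
opening: 0.0852
time: 10.75
ee_pos: [0.5494, 0.2151, 0.2262]
tcp_rot: [180.0, -0.0, -177.8]
wrist_force: [1.1, -0.3, -0.5]
opening: 0.0855
3636 0.13209537575007377 ((547.1180419921875, 163.64474487304688), (64.11964416503906, 109.80537414550781), 1.978499174118042)
168 ((548.3343505859375, 158.45111083984375), (64.01364135742188, 98.41349029541016), 0.9597905278205872)
kpin 18 [0.68784752 0.06316534 0.15311308]
```

View pics/w5.png

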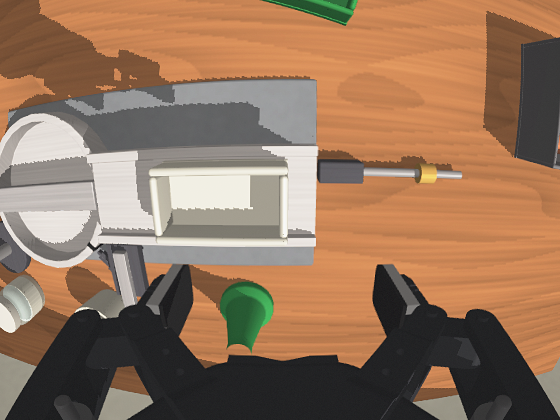

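View pics/t5.png

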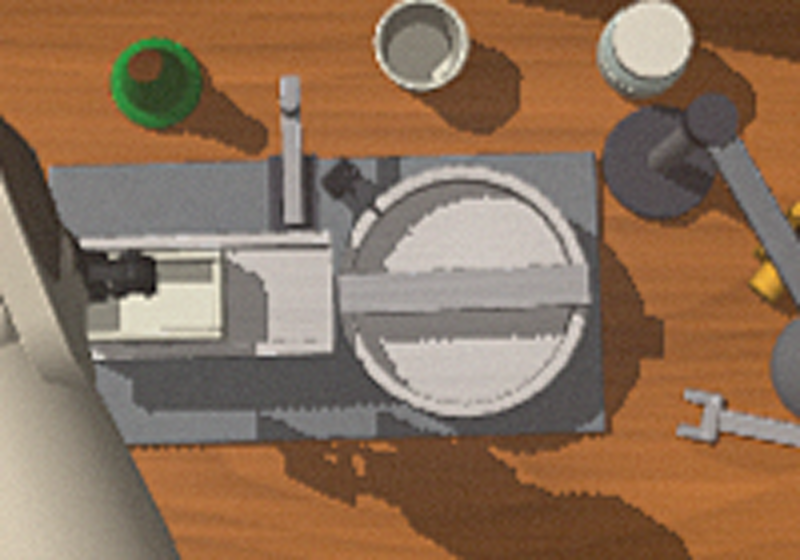

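```bash
python3 -m jog '{"delta_pos":[[-0.06,0,-0.5],[0,0,-0.7],[0,0,-0.7],[0,0,-0.48],[0,0,0],[0,0,0],[0,0,0],[0,0,0],[0,0,0],[0,0,0]],"turn":[[0,0,0],[0,0,0],[0,0,0],[0,0,0],[0,0,0],[0,0,0],[0,0,0],[0,0,0],[0,0,0],[0,0,0]],"hand":[1,1,1,1,1,1,-1,-1,-1,-1]}' 30
python3 -m jog '{"delta_pos":[[0,0,0],[0,0,0],[0,0,0],[0,0,0],[0,0,0],[0,0,0],[0,0,0],[0,0,0],[0,0,0],[0,0,0]],"turn":[[0,0,0],[0,0,0],[0,0,0],[0,0,0],[0,0,0],[0,0,0],[0,0,0],[0,0,0],[0,0,0],[0,0,0]],"hand":[-1,-1,-1,-1,-1,-1,-1,-1,-1,-1]}' 30
python3 - <<'E'
from h import *
c,W=wcloud();cv2.imwrite("pics/w6.png",c["frame"][:,:,::-1])
o=bot.get_obs();print({k:o[k].round(3).tolist() for k in("q","ee_pos","tcp_rot","wrist_force")})
c=camera("scene");crop(c,190,180,390,320,4,"pics/s6.png")
E
```

```text
time: 11.85
ee_pos: [0.5466, 0.2151, 0.1079]
tcp_rot: [180.0, 0.1, -177.6]
wrist_force: [0.3, -0.9, 0.4]
opening: 0.0278
time: 12.85
ee_pos: [0.5464, 0.2151, 0.1075]
tcp_rot: [180.0, 0.0, -177.6]
wrist_force: [-0.6, -0.4, 5.3]
opening: 0.0066
{'q': [21.488, 9.366, 1.233, 81.845, 0.008, 19.118], 'ee_pos': [0.546, 0.215, 0.108], 'tcp_rot': [179.985, 0.018, -177.63], 'wrist_force': [-0.196, 0.826, 5.242]}
```

View pics/w6.png

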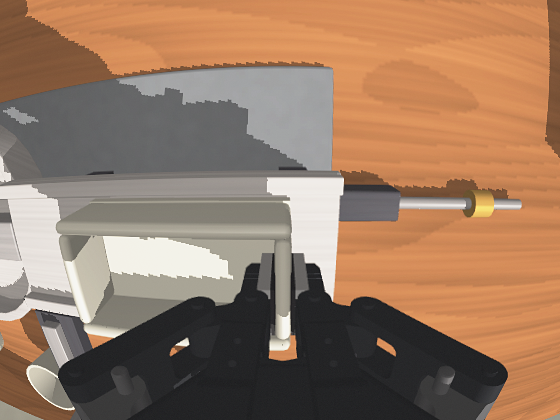

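View pics/s6.png

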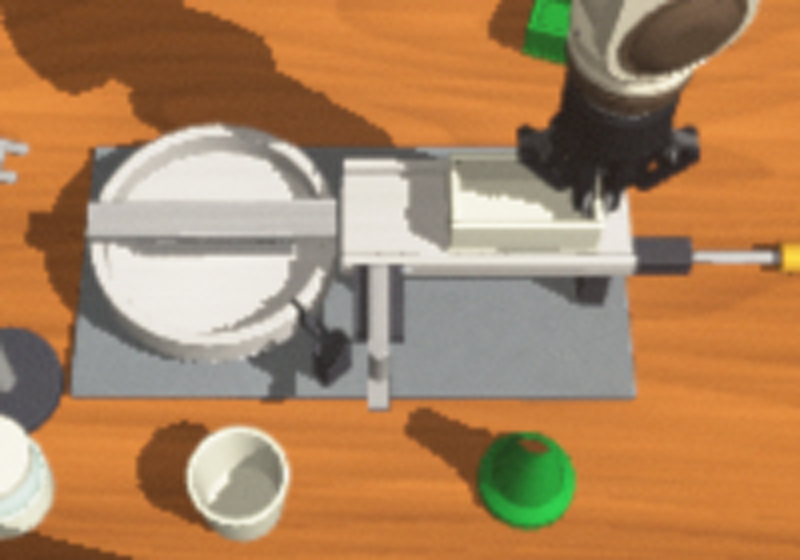

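```bash
python3 -m jog '{"delta_pos":[[0.01,-0.2,0],[0.02,-0.4,0],[0.02,-0.4,0],[0.02,-0.4,0],[0.02,-0.4,0],[0.02,-0.4,0],[0.02,-0.4,0],[0.015,-0.4,0],[0.01,-0.3,0],[0,0,0]],"turn":[[0,0,0],[0,0,0],[0,0,0],[0,0,0],[0,0,0],[0,0,0],[0,0,0],[0,0,0],[0,0,0],[0,0,0]],"hand":[-1,-1,-1,-1,-1,-1,-1,-1,-1,-1]}' 30
python3 - <<'E'
from h import *
c,W=wcloud();cv2.imwrite("pics/w7.png",c["frame"][:,:,::-1])
o=bot.get_obs();print({k:o[k].round(3).tolist() for k in("ee_pos","tcp_rot","wrist_force")})
c=camera("scene");crop(c,190,180,390,320,4,"pics/s7.png")
E
```

```text
time: 13.95
ee_pos: [0.5543, 0.0481, 0.1075]
tcp_rot: [-179.9, 0.0, -177.8]
wrist_force: [-0.0, -5.3, 4.6]
opening: 0.0064
{'ee_pos': [0.554, 0.048, 0.108], 'tcp_rot': [-179.855, 0.031, -177.752], 'wrist_force': [1.057, -6.359, 5.738]}
```

View pics/w7.png

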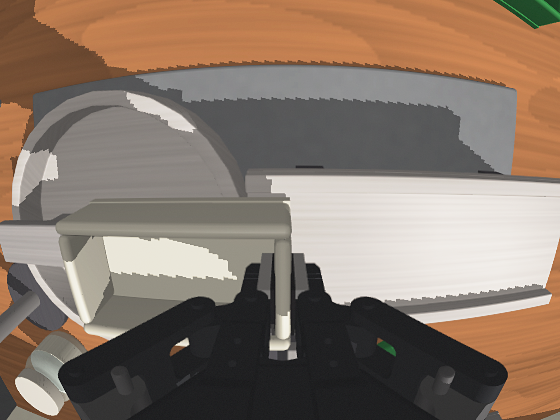

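View pics/s7.png

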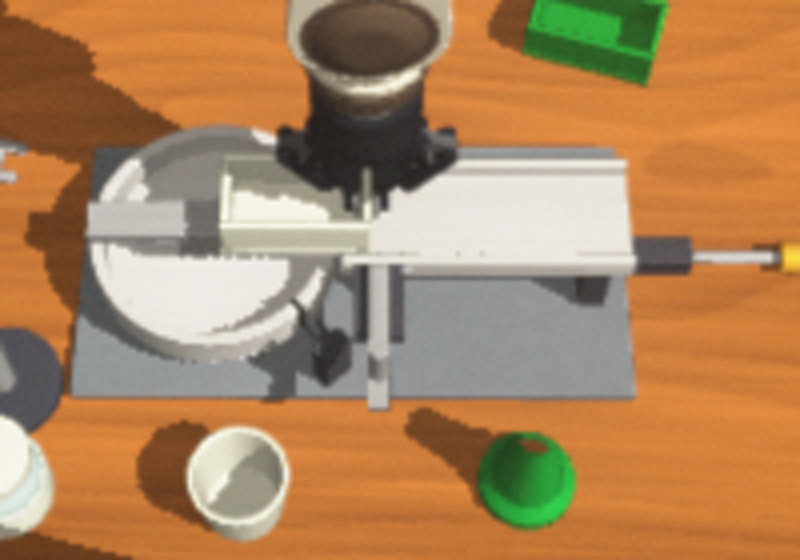

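```bash
python3 -m jog '{"delta_pos":[[0.01,-0.2,0],[0.015,-0.3,0],[0.015,-0.3,0],[0.015,-0.3,0],[0.01,-0.16,0],[0,0,0],[0,0,0],[0,0,0],[0,0,0],[0,0,0]],"turn":[[0,0,0],[0,0,0],[0,0,0],[0,0,0],[0,0,0],[0,0,0],[0,0,0],[0,0,0],[0,0,0],[0,0,0]],"hand":[-1,-1,-1,-1,-1,-1,-1,-1,-1,-1]}' 30
python3 - <<'E'
from h import *
ax=np.array([.5598,-.067])
c,W=wcloud();cv2.imwrite("pics/w8.png",c["frame"][:,:,::-1])
o=bot.get_obs();print({k:o[k].round(3).tolist() for k in("ee_pos","tcp_rot","wrist_force")})
t=camera("top");s=camera("scene");crop(s,190,180,390,320,4,"pics/s8.png")
for A in(W,cloud(t),cloud(s)):
    d=A[...,:2]-ax
    k=A[(abs(A[...,2]-.132)<.005)&(abs(d[...,1])<.09)&(abs(d[...,0])<.06)];print(len(k),k[:,2].mean(),cv2.minAreaRect((k[:,:2]*1000).astype(np.float32)))
E
```

```text
time: 15.05
ee_pos: [0.5573, -0.0126, 0.1073]
tcp_rot: [180.0, 0.0, -177.6]
wrist_force: [0.4, 0.6, -3.1]
opening: 0.0064
{'ee_pos': [0.557, -0.013, 0.107], 'tcp_rot': [179.999, 0.004, -177.606], 'wrist_force': [-0.246, -0.259, -3.708]}
8684 0.13160478190709232 ((558.1220092773438, -57.62504577636719), (64.45191955566406, 123.24158477783203), 2.1671059131622314)
59 0.1317968272742369 ((562.2139282226562, -104.58808898925781), (61.32680892944336, 29.217416763305664), 0.6618642807006836)
174 0.1308827457979828 ((563.5164184570312, -58.02587127685547), (61.6280403137207, 121.43638610839844), 0.18656295537948608)
```

View pics/w8.png

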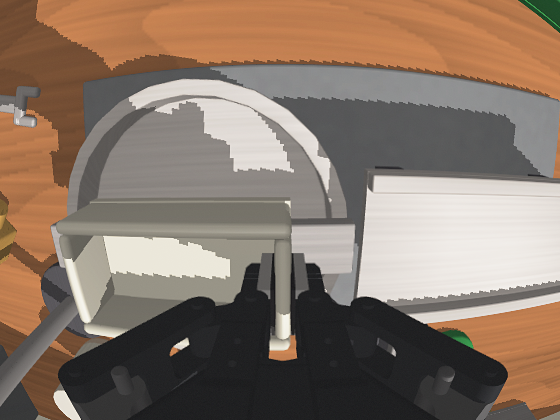

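View pics/s8.png

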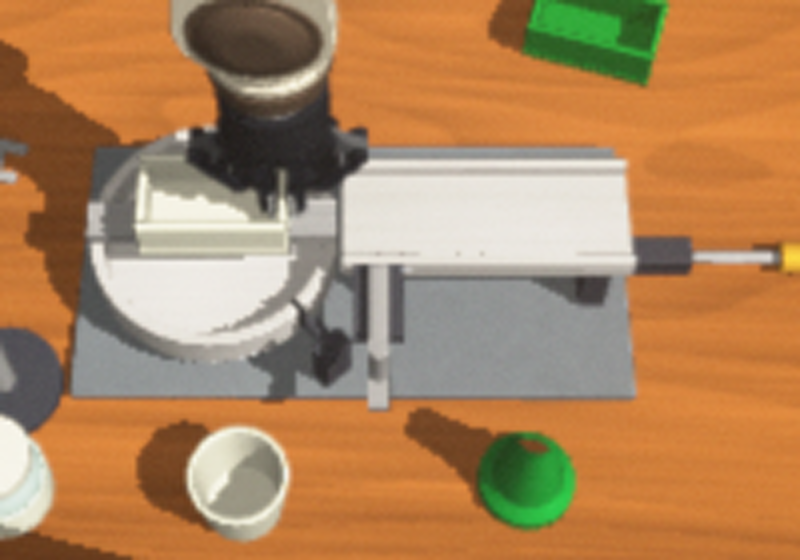

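```bash
python3 -m jog '{"delta_pos":[[0.02,-0.06,0],[0,0,0],[0,0,-0.03],[0,0,0],[0,0,0],[0,0,0],[0,0,0],[0,0,0],[0,0,0],[0,0,0]],"turn":[[0,0,0],[0,0,0],[0,0,0],[0,0,0],[0,0,0],[0,0,0],[0,0,0],[0,0,0],[0,0,0],[0,0,0]],"hand":[-1,-1,-1,-1,-1,-0.5,0.2,0.8,1,1]}' 30
python3 -m jog '{"delta_pos":[[0,0,0],[0,0,0],[0,0,0.5],[0,0,0.7],[0,0,0.8],[0,0,0],[0,0,0],[0,0,0],[0,0,0],[0,0,0]],"turn":[[0,0,0],[0,0,0],[0,0,0],[0,0,0],[0,0,0],[0,0,0],[0,0,0],[0,0,0],[0,0,0],[0,0,0]],"hand":[1,1,1,1,1,1,1,1,1,1]}' 30
python3 - <<'E'
from h import *
ax=np.array([.5598,-.067])
c,W=wcloud();cv2.imwrite("pics/w9.png",c["frame"][:,:,::-1])
o=bot.get_obs();print({k:o[k].round(3).tolist() for k in("ee_pos","tcp_rot","wrist_force")})
t=camera("top");s=camera("scene");crop(s,190,180,390,320,4,"pics/s9.png")
for A in(W,cloud(t),cloud(s)):
    d=A[...,:2]-ax
    k=A[(abs(A[...,2]-.132)<.005)&(abs(d[...,1])<.09)&(abs(d[...,0])<.06)];print(len(k),k[:,2].mean(),cv2.minAreaRect((k[:,:2]*1000).astype(np.float32)))
    k=A[(abs(A[...,2]-.09)<.005)&(abs(d[...,1])<.093)&(abs(d[...,1])>.06)&(abs(d[...,0])<.04)];print('br',len(k),cv2.minAreaRect((k[:,:2]*1000).astype(np.float32)))
E
```

```text
time: 16.2
ee_pos: [0.5583, -0.016, 0.1058]
tcp_rot: [-180.0, 0.0, -177.6]
wrist_force: [-0.3, -0.9, -0.0]
opening: 0.0781
time: 17.2
ee_pos: [0.5579, -0.016, 0.2047]
tcp_rot: [180.0, -0.1, -177.6]
wrist_force: [0.4, 0.5, -0.0]
opening: 0.0853
{'ee_pos': [0.558, -0.016, 0.205], 'tcp_rot': [179.996, -0.08, -177.635], 'wrist_force': [0.028, -0.397, -0.6]}
4090 0.13060343754169237 ((559.6786499023438, -67.54605102539062), (64.5577621459961, 109.82670593261719), 2.2337496280670166)
br 1970 ((558.0274047851562, -67.44916534423828), (30.531404495239258, 186.5471954345703), 3.2075552940368652)
50 0.13068597423104847 ((561.9874877929688, -113.8851318359375), (17.456636428833008, 60.93473815917969), 89.26998138427734)
br 96 ((563.62353515625, -143.22048950195312), (30.016605377197266, 30.44044303894043), 0.8387308120727539)
220 0.12981248468641884 ((562.1741333007812, -66.82613372802734), (63.92142105102539, 109.78897094726562), 2.4910402297973633)
br 185 ((560.577880859375, -67.57930755615234), (31.528987884521484, 184.72482299804688), 2.744760274887085)
```

View pics/w9.png

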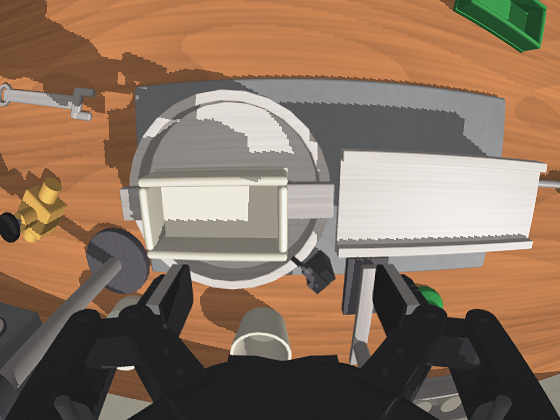

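View pics/s9.png

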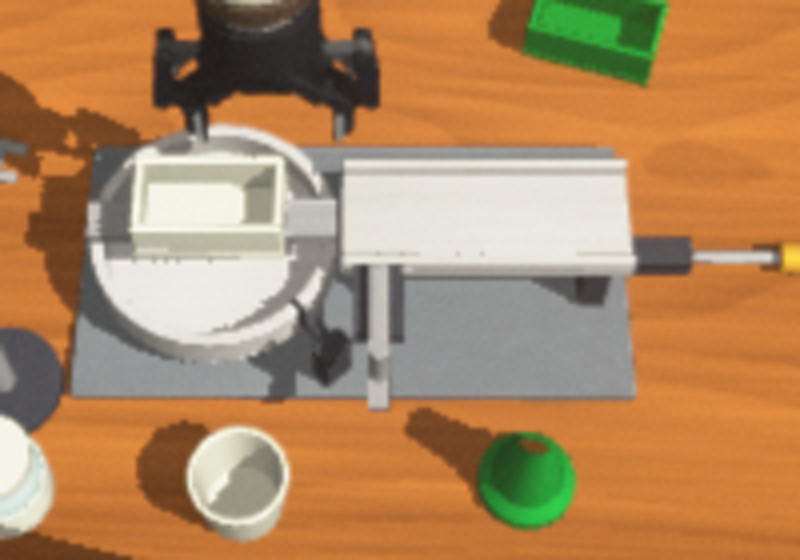

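```bash
python3 -m jog '{"delta_pos":[[0,0,1],[0,0,1],[0,0,1],[-0.1,-0.5,1],[-0.17,-0.93,0],[-0.17,-0.93,0],[-0.17,-0.93,0],[-0.17,-0.93,0],[-0.17,-0.93,0],[-0.14,-0.86,0]],"turn":[[0,0,0],[0,0,0],[0,0,0],[0,0,0],[0,0,0],[0,0,0],[0,0,0],[0,0,0],[0,0,0],[0,0,0]],"hand":[1,1,1,1,1,1,1,1,1,1]}' 30
python3 -m jog '{"delta_pos":[[0,0,0],[0,0,0],[0,0,0],[0,0,0],[0,0,0],[0,0,0],[0,0,0],[0,0,0],[0,0,0],[0,0,0]],"turn":[[0,0,0],[0,0,0],[0,0,0],[0,0,0],[0,0,0],[0,0,0],[0,0,0],[0,0,0],[0,0,0],[0,0,0]],"hand":[1,1,1,1,1,1,1,1,1,1]}' 30
python3 - <<'E'
from h import *
c,W=wcloud();cv2.imwrite("pics/w10.png",c["frame"][:,:,::-1])
k=W[(W[...,2]>.30)&(W[...,2]<.318)];print(len(k),np.median(k,0))
E
```

```text
time: 18.35
ee_pos: [0.5035, -0.3158, 0.4004]
tcp_rot: [-180.0, 0.0, -177.7]
wrist_force: [0.9, 0.8, 0.4]
opening: 0.0851
time: 19.35
ee_pos: [0.5044, -0.3137, 0.4003]
tcp_rot: [180.0, -0.0, -177.6]
wrist_force: [-0.2, 0.1, 0.4]
opening: 0.0854
403 [ 0.50009412 -0.31809023  0.31132614]
```

View pics/w10.png

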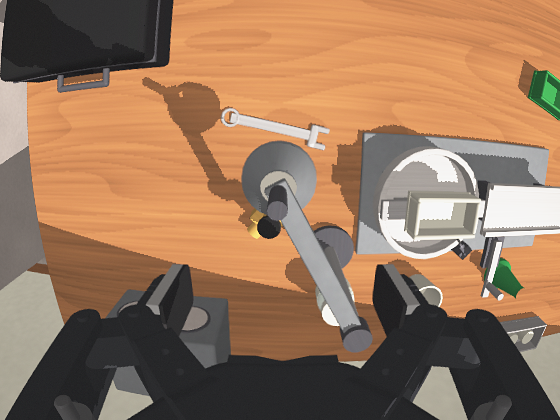

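```bash
python3 -m jog '{"delta_pos":[[-0.03,-0.06,-0.4],[0,0,-0.72],[0,0,-0.72],[0,0,-0.7],[0,0,0],[0,0,0],[0,0,0],[0,0,0],[0,0,0],[0,0,0]],"turn":[[0,0,0],[0,0,0],[0,0,0],[0,0,0],[0,0,0],[0,0,0],[0,0,0],[0,0,0],[0,0,0],[0,0,0]],"hand":[1,1,1,1,1,-1,-1,-1,-1,-1]}' 30
python3 -m jog '{"delta_pos":[[0,0,0],[0,0,0],[0,0,0],[0,0,0],[0,0,0],[0,0,0],[0,0,0],[0,0,0],[0,0,0],[0,0,0]],"turn":[[0,0,0],[0,0,0],[0,0,0],[0,0,0],[0,0,0],[0,0,0],[0,0,0],[0,0,0],[0,0,0],[0,0,0]],"hand":[-1,-1,-1,-1,-1,-1,-1,-1,-1,-1]}' 30
python3 - <<'E'
from h import *
o=bot.get_obs();print({k:o[k].round(4).tolist() for k in("ee_pos","tcp_rot","wrist_force")})
piv=np.array([.668,-.224]);p=o["ee_pos"][:2];ax=np.array([.5600,-.067])
print(np.linalg.norm(p-piv),np.linalg.norm(ax-piv))
a0=np.arctan2(*(p-piv)[::-1])%(2*np.pi);a1=np.arctan2(*(ax-piv)[::-1]);print(np.degrees([a0,a1]))
prev=p
for t in np.linspace(0,1,14)[1:]:
    a=a0+(a1-a0)*t; r=np.linalg.norm(p-piv)*(1-t)+np.linalg.norm(ax-piv)*t;n=piv+r*np.array([np.cos(a),np.sin(a)]);print(n.round(4),((n-prev)/.05).round(3));prev=n
E
```

```text
time: 20.4
ee_pos: [0.5032, -0.317, 0.2744]
tcp_rot: [-179.9, 0.1, -177.6]
wrist_force: [2.2, -1.6, 5.8]
opening: 0.0155
time: 21.4
ee_pos: [0.5032, -0.317, 0.2744]
tcp_rot: [-179.9, 0.1, -177.6]
wrist_force: [0.1, -1.5, 5.5]
opening: 0.0151
{'ee_pos': [0.5032, -0.317, 0.2744], 'tcp_rot': [-179.9304, 0.0939, -177.6362], 'wrist_force': [0.0508, -1.5404, 5.4585]}
0.1892592807522072 0.19055970193091717
[209.422397   124.52400833]
[ 0.4936 -0.2977] [-0.192  0.386]
[ 0.4862 -0.2774] [-0.147  0.406]
[ 0.4812 -0.2564] [-0.1   0.42]
[ 0.4787 -0.2349] [-0.051  0.429]
[ 0.4785 -0.2133] [-0.002  0.432]
[ 0.4809 -0.1918] [0.047 0.43 ]
[ 0.4857 -0.1707] [0.096 0.422]
[ 0.4928 -0.1503] [0.143 0.409]
[ 0.5023 -0.1308] [0.189 0.39 ]
[ 0.5139 -0.1125] [0.232 0.366]
[ 0.5275 -0.0956] [0.272 0.338]
[ 0.5429 -0.0804] [0.309 0.305]
[ 0.56  -0.067] [0.342 0.268]
```

```bash
python3 -m jog '{"delta_pos":[[-0.19,0.385,0],[-0.147,0.406,0],[-0.1,0.42,0],[-0.05,0.43,0],[0,0.43,0],[0.047,0.43,0],[0.096,0.422,0],[0,0,0],[0,0,0],[0,0,0]],"turn":[[0,0,0],[0,0,0],[0,0,0],[0,0,0],[0,0,0],[0,0,0],[0,0,0],[0,0,0],[0,0,0],[0,0,0]],"hand":[-1,-1,-1,-1,-1,-1,-1,-1,-1,-1]}' 30
python3 - <<'E'
from h import *
o=bot.get_obs();print({k:o[k].round(4).tolist() for k in("ee_pos","tcp_rot","wrist_force")})
c,W=wcloud();cv2.imwrite("pics/w11.png",c["frame"][:,:,::-1])
E
```

```text
time: 22.4
ee_pos: [0.4853, -0.1708, 0.274]
tcp_rot: [180.0, 0.0, -177.6]
wrist_force: [-2.8, 2.9, 6.3]
opening: 0.0151
{'ee_pos': [0.4853, -0.1708, 0.274], 'tcp_rot': [179.9932, 0.0114, -177.6089], 'wrist_force': [-2.8183, 2.8868, 6.341]}
```

View pics/w11.png

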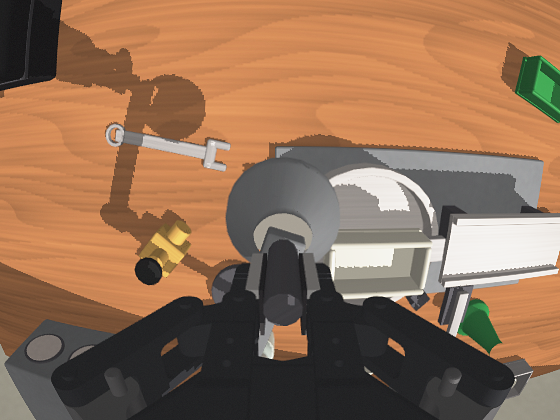

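Gripper holds the handle and the lamp is following (shade at about (282,215)). Continue the arc.

```bash
python3 -m jog '{"delta_pos":[[0.143,0.409,0],[0.189,0.39,0],[0.232,0.366,0],[0.272,0.338,0],[0.309,0.305,0],[0.345,0.268,0],[0,0,0],[0,0,0],[0,0,0],[0,0,0]],"turn":[[0,0,0],[0,0,0],[0,0,0],[0,0,0],[0,0,0],[0,0,0],[0,0,0],[0,0,0],[0,0,0],[0,0,0]],"hand":[-1,-1,-1,-1,-1,-1,-1,-1,-1,-1]}' 30
python3 - <<'E'
from h import *
o=bot.get_obs();print({k:o[k].round(4).tolist() for k in("ee_pos","tcp_rot","wrist_force")})
c,W=wcloud();cv2.imwrite("pics/w12.png",c["frame"][:,:,::-1])
E
```

```text
time: 23.45
ee_pos: [0.5606, -0.0673, 0.2738]
tcp_rot: [180.0, 0.1, -177.6]
wrist_force: [0.2, 1.9, 4.2]
opening: 0.0152
{'ee_pos': [0.5606, -0.0673, 0.2738], 'tcp_rot': [179.9969, 0.0779, -177.6299], 'wrist_force': [0.2225, 1.8786, 4.1972]}
```

View pics/w12.png

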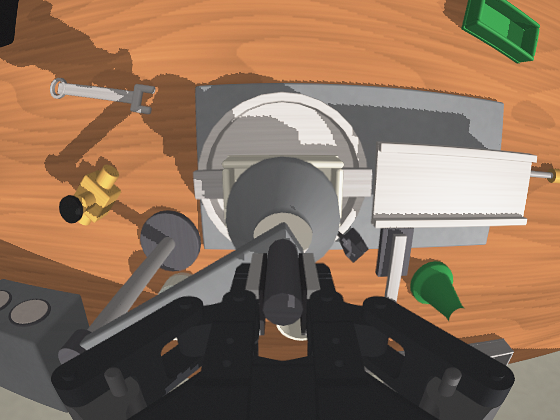

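Lamp handle is at the axis with the shade over the crucible. Release, rise, retreat, and check.

```bash
python3 -m jog '{"delta_pos":[[0,0,0],[0,0,0],[0,0,0],[0,0,0],[0,0,0.5],[0,0,0.8],[0,0,0.8],[0,0,0],[-0.8,0,0],[-1,0,0]],"turn":[[0,0,0],[0,0,0],[0,0,0],[0,0,0],[0,0,0],[0,0,0],[0,0,0],[0,0,0],[0,0,0],[0,0,0]],"hand":[0,0.6,1,1,1,1,1,1,1,1]}' 30
python3 -m jog '{"delta_pos":[[-1,0,0],[-0.6,0,0],[0,0,0],[0,0,0],[0,0,0],[0,0,0],[0,0,0],[0,0,0],[0,0,0],[0,0,0]],"turn":[[0,0,0],[0,0,0],[0,0,0],[0,0,0],[0,0,0],[0,0,0],[0,0,0],[0,0,0],[0,0,0],[0,0,0]],"hand":[1,1,1,1,1,1,1,1,1,1]}' 30
python3 - <<'E'
from h import *
ax=np.array([.5600,-.067])
c,W=wcloud();cv2.imwrite("pics/w13.png",c["frame"][:,:,::-1])
t=camera("top");s=camera("scene");crop(s,130,160,410,320,2.8,"pics/s13.png");crop(t,140,140,440,290,2.66,"pics/t13.png")
for nm,A in(('w',W),('t',cloud(t)),('s',cloud(s))):
    d=A[...,:2]-ax
    k=A[(abs(A[...,2]-.131)<.005)&(abs(d[...,1])<.09)&(abs(d[...,0])<.06)];print(nm,'cruc',len(k),cv2.minAreaRect((k[:,:2]*1000).astype(np.float32)) if len(k)>5 else '')
    k=A[(abs(A[...,2]-.09)<.005)&(abs(d[...,1])<.093)&(abs(d[...,1])>.06)&(abs(d[...,0])<.04)];print('br',len(k),cv2.minAreaRect((k[:,:2]*1000).astype(np.float32)) if len(k)>5 else '')
    k=A[(abs(A[...,2]-.311)<.006)&(np.hypot(d[...,0],d[...,1])<.06)];print('handle',len(k),k.mean(0) if len(k) else '')
    k=A[(abs(A[...,2]-.151)<.006)&(abs(d[...,1]-.127)<.03)&(abs(d[...,0]-.12)<.05)];print('kpin',len(k),k.mean(0) if len(k) else '')
E
```

```text
time: 24.5
ee_pos: [0.4707, -0.0669, 0.3757]
tcp_rot: [180.0, -0.2, -177.6]
wrist_force: [-0.5, 0.1, 1.1]
opening: 0.0852
time: 25.5
ee_pos: [0.3903, -0.0668, 0.3782]
tcp_rot: [180.0, -0.0, -177.6]
wrist_force: [0.7, 0.4, -0.3]
opening: 0.0854
w cruc 772 ((558.3267211914062, -67.7027359008789), (63.70685958862305, 110.23283386230469), 2.589360237121582)
br 755 ((557.331298828125, -67.35063171386719), (31.07044792175293, 186.7436981201172), 2.987577199935913)
handle 0 
kpin 19 [0.68158723 0.06364418 0.14860051]
t cruc 117 ((558.9085083007812, -67.03852844238281), (61.10683059692383, 110.16999053955078), 1.0137012004852295)
br 189 ((559.3024291992188, -67.44432067871094), (30.037498474121094, 182.6710662841797), 3.0904123783111572)
handle 30 [ 0.55907508 -0.06704547  0.31134093]
kpin 16 [0.68839603 0.06315922 0.15308661]
s cruc 183 ((563.2637939453125, -66.90022277832031), (63.4117317199707, 109.5261459350586), 2.7640490531921387)
br 181 ((560.5792236328125, -67.85884857177734), (31.40920639038086, 185.32720947265625), 2.538038969039917)
handle 33 [ 0.56101491 -0.06665826  0.30987592]
kpin 26 [0.69065502 0.06258517 0.15188905]
```

View pics/t13.png

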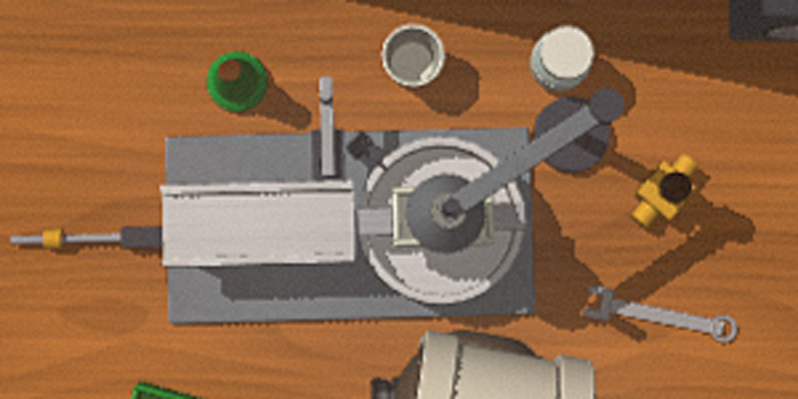

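View pics/s13.png

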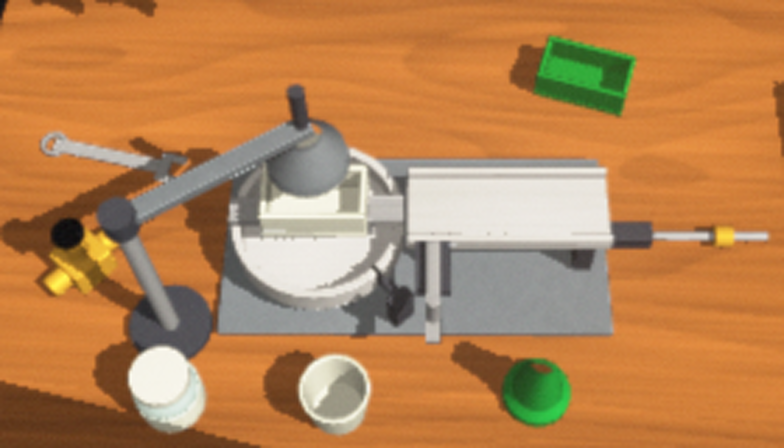

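View pics/w13.png

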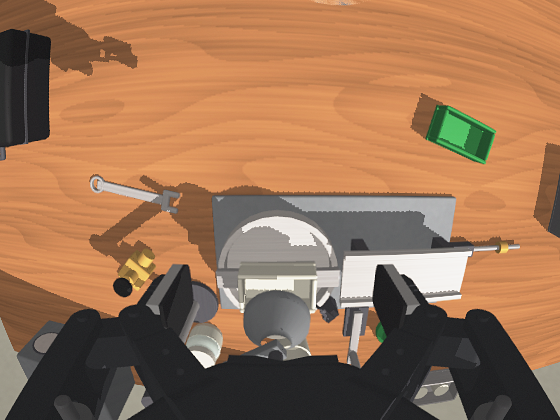

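All positions are good: the top view shows the mark at (377,165) facing the pointer, the lamp head at (447,212) over the crucible, and the bystanders where they started. Handing in.

```bash
python3 -c "
from workcell import ticket,bot
print(bot.get_obs()['wrist_force'])
print(ticket.job_done())"
```

```text
[-0.31984729  0.19581585 -0.11487015]
the job is handed in; nothing more can be done
None
```

I carried out all four steps in order and handed the job in at about 25.5 s; no verdict was reported.

- **Wheel:** I pinched the bridge at the axis and turned it about 41°. It sits about 1° (0.01–0.02 rad) off the slide's line, with the mark facing the pointer.
- **Keeper:** I gripped its pin and drew it back to the stop. The measured travel is about 58 mm.
- **Crucible:** I held it by its rear end wall and slid it along without lifting. It rests level on the bridge, within about 3 mm of the axis and 2° of the bridge's line.
- **Lamp:** I swung it round by its handle, which ended about 1 to 2 mm from the axis in the top and scene views.
- **Bystanders:** None showed any visible movement in the final pictures. I compared them by eye and did not measure them.

The cameras disagreed with each other by 2 to 5 mm in x, more than the 2 mm calibration but well inside the tolerances. The robot was clear of everything, with the wrist force near zero, at hand-in. No check failed.

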